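# Find the hidden catch and open the consumables drawer

### The job

The green tool case's drawer is held shut by a hidden catch: one of the six identical keys along its front top edge is live, the other five hardly give at all. Feel along the keys with light pressure until one gives under the closed fingertips, press that key down until the drawer springs out, then pull the drawer by its handle fully out to its stop and let go. Go gently on the keys and do not force them, and leave the other things on the table where they lie.

Things in the scene. Friction and masses are not known exactly. Their poses are not given: they have to be found in the camera images.
- tool_case: Green steel tool case fixed to the table, 200 mm deep (x) x 290 mm wide (y) x 86 mm high, a grey drawer in its front. Origin: centre of its underside. Its x points from the front (drawer, handle, towards the robot) to the back, y along its width, z up. Front face at x = -100 mm. Behind the key strip its top is flat and closed.
- key_bank: Bare steel strip, 60 mm (x) x 290 mm (y), in the case's front top edge. Origin: middle of its top surface, 86 mm above the table; axes parallel to the case's. In it lie six identical grooved aluminium keys in a row along y, tops flush with it, each 48 mm (x) x 40.5 mm (y). Five are solid, one (another each time) is live. Over 25 N on strip or keys counts as forcing.
- row_mid (a point): Middle of the row of keys, on their top surface (same point and axes as key_bank). Key centres at y = -105, -63, -21, +21, +63, +105 mm from it. Solid keys stand on rubber and yield only 1 mm per 3.5 N. The live key looks alike but is softly sprung: it sinks about 5 mm at 3 N, 8 mm at 4 N, to an end stop near 18 mm, so fingertips wholly on it drop into the recess between its neighbours.
- latch_bar (a joint): How far the latch inside the case is pressed down (m): 0 at rest; it moves only with the live key. A little above 0.012, with the live key 14 to 15 mm down (about 6 N), it frees the drawer; when the key is let go, key and latch rise again. Out of sight.
- drawer (a joint): How far the drawer is out (m): 0 shut, stop at 0.100. While latched it cannot be pulled out; once free, a spring in the case pushes it 25 mm out by itself. From there it slides with a light drag of 1 to 2 N (more if pulled fast) and stays where it is left. It moves along -x of the case.
- handle (a point): Middle of the drawer's steel handle bar: round, 10 mm thick, 120 mm long along the case's y, level, 53 mm above the table (33 mm below the case's top), its axis 43 mm in front of the drawer front (38 mm of clear gap behind the bar), open above and below. It moves with the drawer.
- marker: Bystander: marker pen lying on the table, 138 mm long, 19 mm thick. Origin near its middle.
- tape_measure: Bystander: yellow and black tape measure, 70 x 82 x 32 mm. Origin under its centre.
- nut_2: Bystander: dark steel hexagon nut, 30 x 35 x 16 mm. Origin under its centre.
- side_cutters: Bystander: side cutters with green and black handles, 101 x 163 x 17 mm, lying flat. Origin under the middle.
- arrow_magnet: Bystander: red arrow-shaped welding magnet, 76 x 87 x 16 mm, lying flat. Origin under its centre.

How it is judged:
By the outcome, as a careful person would: the job done as asked, in the order asked, and still so for the second after the job is handed in, with the robot touching nothing.
It also fails if it takes over 72 s, if anything falls off the work surface, if the arm or the gripper's body presses on something with over 40 N, if the wrist force passes 120 N, or if a joint passes its speed limit or range.

### The arm

A 6-joint arm with a two-finger parallel gripper is mounted at the origin on a cart in front of the work surface, level with it; the furniture and walls round the work are solid. World frame = base frame: x ahead of the robot, y to its left, z up, the work surface at z = 0. Lengths are in m, angles in rad, forces in N, time in s.
With the tool pointing down it reaches from about 0.3 to 0.85 m from the base axis. Payload 5.4 kg.
Tool frame: the origin (TCP) lies at the very end of the fingers, on their centre line; the grasp point (between the pads) lies 19 mm behind it (r.grip_depth is the distance from the TCP to the grasp point, in m); z points along the fingers, y is the line along which they close (so a half turn about z gives the same grasp; the last joint's range is limited). The gripper opens to 85 mm and grips with 20 to 120 N. Pads are 22 mm wide; open, the fingers measure 114 mm over their backs; the gripper's body (76 mm by 85 mm) begins 54 mm behind the grasp point. The pads swing forward as they close: fully open they stand 13 mm farther back than shut.
Start: joints at [-0.21, 0.158, 1.597, -0, 1.386, -0.21], TCP at [0.575, -0, 0.231] pointing down, gripper open.
Joint ranges: [-2.91, 2.91], [-0.94, 2.29], [0.18, 2.7], [-1.29, 4.43], [0.17, 2.64], [-3, 3]. Speed limits (rad/s): [2.57, 2.57, 3.14, 3.14, 3.14, 3.14].

### API

Orientations are given as a rotation vector (axis times angle).
In Python, from rig import r gives the robot as it stands. The module is installed in compiled form; this text tells all that it offers.
- The arm moves only by the shell command python3 -m creep 'ROWS' [FORCE]. ROWS is JSON, a list of rows, each an object with "dr": the turn, a rotation vector about the tool's x, y, z in rad, a list of three; "delta_pos": the shift along the tool's x, y, z in mm, a list of three; "jaw": the opening, from 0 (shut) to 1 (fully open). A call has exactly 8 rows; each row shifts and turns the commanded pose from where the row before left it, along the tool's axes as they then stand; what a row does not reach is not made up. A row lasts 1/10 s, in which the tool goes at most 50 mm and 8.59 degrees, less where a joint would pass 70% of its speed; a pose out of reach is approached as far as the arm can. A call is refused whole if a number of a shift passes 50 or a number of a turn 0.15, either way. A call with a gripper value outside its range is refused whole. The fingers move at their own pace and stop on an object; FORCE is the grip in N (left out, the last holds). Time passes only in rows, so rows that do not move let the fingers close, or fill a call up. It gives the time, the measured TCP pose, the force, the opening and the grip force at its end, in the units of the state.
- r.get_state(): the state, without advancing time (a new reading comes with each control period).
- r.snapshot(name): name is "scene" or "side" or "wrist"; returns the picture (420x560x3 uint8, red, green, blue); there is no depth.
- r.camera_info(name): a dict with "intrinsics" (3x3 intrinsics, pixels), "R" (3x3) and "t" (3): a world point X has camera coordinates R X + t. Camera axes: x right, y down, z forward; pixel columns grow to the right and rows downward; lengths in m; the calibration is good to about 2 mm. A picture is of the moment at which its call begins: read the wrist's pose just before it. camera_info takes no time and is no camera call; for the wrist camera it gives the pose at the moment of the call.
- r.job_done(): hands the job in; it is judged then, once.
The state is a dict: "time_s": time; "qpos": joint angles; "qd": joint speeds; "joint_torque": joint torques, N m; "eef_pos": TCP position; "tool_rot": TCP orientation; "force": force on the tool from outside, world axes, zero at the start; "ft_torque": the same for the moment, N m; "finger_gap": finger opening in m; "grasp_force": force on a finger pad.
Only numpy, scipy, OpenCV 4.12 (cv2) and the standard library are available. Lean on these libraries where they do the work, as an engineer would, in place of code of your own. Each camera call takes 0.05 s, during which the arm holds its last target. There are 200 camera calls.

## Working session

There is one attempt and no reset: what is moved stays moved. The work goes in short steps, Python scripts to look and compute and a shell command to move; the robot and the scene stay as the last step left them, time stands still between calls to the robot, and variables do not carry over. Pictures are saved under pics/ and viewed, at most 10 in all, crops included, and the job is handed in when it is done.

```bash
mkdir -p pics; python3 - <<'E'
from rig import r
import cv2
for n in("scene","wrist"):
    im=r.snapshot(n); cv2.imwrite(f"pics/{n}0.png",im[:,:,::-1])
    c=r.camera_info(n);print(n,{k:__import__('numpy').round(c[k],3).tolist() for k in c})
s=r.get_state();print(s)
E
```

```text
scene {'intrinsics': [[467.301, 0.0, 276.301], [0.0, 467.301, 203.319], [0.0, 0.0, 1.0]], 'R': [[-0.553, -0.833, 0.025], [-0.36, 0.212, -0.908], [0.751, -0.511, -0.418]], 't': [0.241, 0.289, 0.983]}
wrist {'intrinsics': [[303.561, 0.0, 278.7], [0.0, 303.561, 211.454], [0.0, 0.0, 1.0]], 'R': [[1.0, -0.001, -0.0], [-0.001, -0.961, 0.277], [-0.0, -0.277, -0.961]], 't': [-0.574, -0.036, 0.379]}
{'time_s': 0.1, 'qpos': array([-2.10115814e-01,  1.58958145e-01,  1.59810647e+00,  1.51015405e-05,
        1.38622212e+00, -2.10111810e-01]), 'qd': array([ 0.00138843, -0.00168833, -0.00404279,  0.00062305, -0.00185282,
       -0.00028573]), 'joint_torque': array([-7.57551825e-04, -3.96992576e+01, -3.32336462e+01, -2.75585571e-04,
        4.22027864e-03, -6.59638424e-07]), 'eef_pos': array([5.74456374e-01, 9.03345653e-05, 2.30430948e-01]), 'tool_rot': array([-2.22043798e+00, -2.22042291e+00,  1.42760526e-03]), 'force': array([0.83422804, 1.09551865, 0.34993449]), 'ft_torque': array([0.00289052, 0.06812075, 0.01865068]), 'grasp_force': 0.0, 'finger_gap': 0.08523272043587078}
```

View pics/scene0.png

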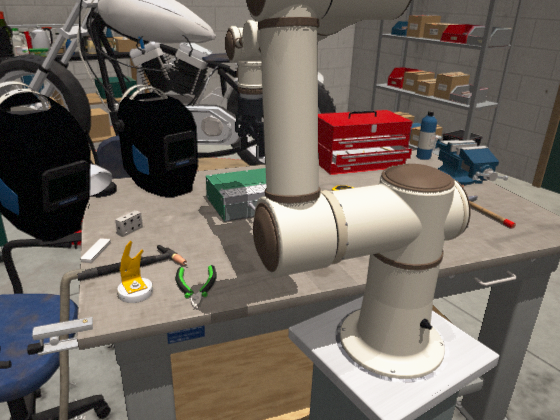

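View pics/wrist0.png

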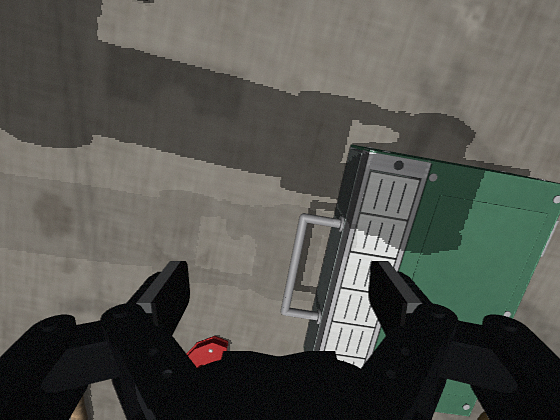

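The wrist picture shows the case to the right, with its handle around (297,265) and the key strip from (365,155) to about (340,360). The red magnet is at (208,352). I'll enlarge it next.

```bash
python3 - <<'E'
import cv2
im=cv2.imread("pics/wrist0.png")[135:375,270:470]
cv2.imwrite("pics/c0.png",cv2.resize(im,None,fx=2.5,fy=2.5,interpolation=cv2.INTER_CUBIC))
E
```

```text
(no output)
```

View pics/c0.png

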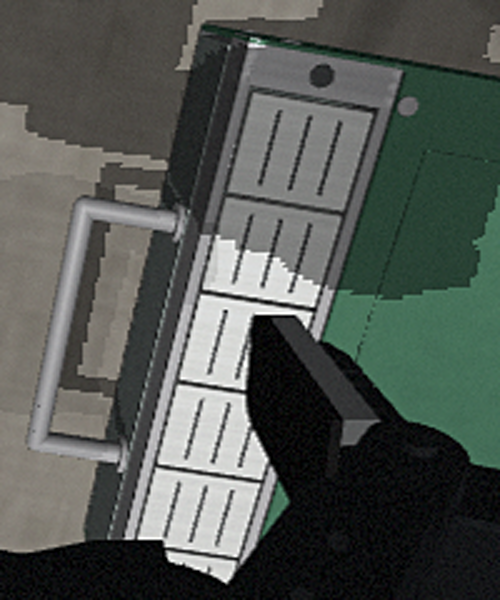

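```bash
cat > h.py <<'E'
import numpy as np
from rig import r
def w(uv,z,c):
    K,R,t=c["intrinsics"],np.array(c["R"]),np.array(c["t"])
    o=-R.T@t; d=(R.T@np.linalg.inv(K)@np.c_[uv,np.ones(len(uv))].T).T
    return o+d*((z-o[2])/d[:,2])[:,None]
def fit(L,P):
    lc,pc=L.mean(0),P.mean(0); U,_,V=np.linalg.svd((L-lc).T@(P-pc)); R=V.T@np.diag([1,np.linalg.det(V.T@U.T)])@U.T
    return R,pc-R@lc
E
python3 - <<'E'
from h import *
c=r.camera_info("wrist")
a=np.array([(250,90,-24,125.3),(378,110,24,125.3),(228,194,-24,84),(345,213,24,84),(204,292,-24,42),(318,308,24,42),(180,381,-24,0),(157,466,-24,-42),(262,481,24,-42)],float)
off=np.array([270,135])
P=w(a[:,:2]/2.5+off,.086,c)[:,:2]*1e3
R,t=fit(a[:,2:],P);print("yaw",np.degrees(np.arctan2(R[1,0],R[0,0])),"mid",t);print((P-(a[:,2:]@R.T+t)).round(1).tolist())
for y in(-105,-63,-21,21,63,105):print(y,(R@[0,y]+t).round(1))
h=w(np.array([(82,207),(40,443)])/2.5+off,.053,c)*1e3;print(h, (h.mean(0)[:2]-t)@R,"pred",R@[-73,0]+t-0)
E
```

```text
yaw -9.709327877903078 mid [ 664.71382052 -101.06524398]
[[-1.4, 0.5], [1.0, 0.9], [0.2, 0.0], [0.1, 0.2], [0.6, -0.5], [0.9, 0.4], [0.1, -0.2], [-0.6, -0.8], [-0.9, -0.5]]
-105 [ 647.  -204.6]
-63 [ 654.1 -163.2]
-21 [ 661.2 -121.8]
21 [668.3 -80.4]
63 [675.3 -39. ]
105 [682.4   2.4]
[[ 600.52313827  -29.79025161   53.        ]
 [ 582.59839861 -150.10235676   53.        ]] [-73.98041718  -1.37757902] pred [592.75947065 -88.75380478]
```

```bash
python3 -m creep '[{"dr":[0,0,0.085],"delta_pos":[0,0,0],"jaw":0},{"dr":[0,0,0.085],"delta_pos":[0,0,0],"jaw":0},{"dr":[0,0,0],"delta_pos":[5,22,20],"jaw":0},{"dr":[0,0,0],"delta_pos":[5,28,30],"jaw":0},{"dr":[0,0,0],"delta_pos":[5,28,30],"jaw":0},{"dr":[0,0,0],"delta_pos":[5,28,30],"jaw":0},{"dr":[0,0,0],"delta_pos":[0,0,10],"jaw":0},{"dr":[0,0,0],"delta_pos":[0,0,0],"jaw":0}]' 20; python3 - <<'E'
from h import *
import cv2
c=r.camera_info("wrist");im=r.snapshot("wrist");cv2.imwrite("pics/w1.png",im[:,:,::-1])
s=r.get_state();print(s["eef_pos"],s["force"])
yaw=np.radians(-9.7);R=np.array([[np.cos(yaw),-np.sin(yaw)],[np.sin(yaw),np.cos(yaw)]])
print("case-frame of tcp rel row_mid",R.T@(s["eef_pos"][:2]*1e3-[664.7,-101.1]))
from scipy.spatial.transform import Rotation as Q
print(Q.from_rotvec(s["tool_rot"]).as_matrix().round(3))
print(c)
E
```

```text
time_s: 0.9
eef_pos: [0.6808, 0.0021, 0.1078]
tool_rot: [-2.398, -2.022, 0.007]
force: [0.7, -0.1, -0.0]
finger_gap: 0.0001
grasp_force: 0.0
[0.68181346 0.00192581 0.11051704] [ 0.13602992 -0.18690554  1.04986031]
case-frame of tcp rel row_mid [ -0.48995449 104.43633564]
[[ 0.169  0.986 -0.002]
 [ 0.986 -0.169  0.   ]
 [-0.    -0.002 -1.   ]]
{'intrinsics': array([[303.56076532,   0.        , 278.70030362],
       [  0.        , 303.56076532, 211.45404733],
       [  0.        ,   0.        ,   1.        ]]), 'R': array([[ 0.98543994, -0.16995842, -0.00471831],
       [-0.16204281, -0.94722325,  0.27660483],
       [-0.05148061, -0.27181288, -0.96097217]]), 't': array([-0.66940076,  0.10981625,  0.29676198])}
```

View pics/w1.png

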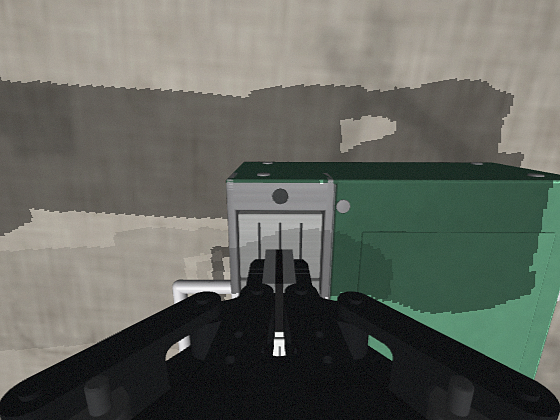

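Picture: the closed tips at (278,252) sit over key 1, whose edges run from 237 to 327 px. They are centred and aligned, so I start pressing.

```bash
python3 -m creep '[{"dr":[0,0,0],"delta_pos":[0,0.5,5],"jaw":0},{"dr":[0,0,0],"delta_pos":[0,0,7],"jaw":0},{"dr":[0,0,0],"delta_pos":[0,0,6],"jaw":0},{"dr":[0,0,0],"delta_pos":[0,0,4],"jaw":0},{"dr":[0,0,0],"delta_pos":[0,0,1],"jaw":0},{"dr":[0,0,0],"delta_pos":[0,0,1],"jaw":0},{"dr":[0,0,0],"delta_pos":[0,0,0.5],"jaw":0},{"dr":[0,0,0],"delta_pos":[0,0,0],"jaw":0}]'
python3 -m creep '[{"dr":[0,0,0],"delta_pos":[0,0,0.5],"jaw":0},{"dr":[0,0,0],"delta_pos":[0,0,0.5],"jaw":0},{"dr":[0,0,0],"delta_pos":[0,0,0.5],"jaw":0},{"dr":[0,0,0],"delta_pos":[0,0,0],"jaw":0},{"dr":[0,0,0],"delta_pos":[0,0,0],"jaw":0},{"dr":[0,0,0],"delta_pos":[0,0,0],"jaw":0},{"dr":[0,0,0],"delta_pos":[0,0,0],"jaw":0},{"dr":[0,0,0],"delta_pos":[0,0,0],"jaw":0}]'
```

```text
time_s: 1.75
eef_pos: [0.6834, 0.0017, 0.0869]
tool_rot: [2.402, 2.025, 0.0]
force: [0.9, -0.2, -0.3]
finger_gap: -0.0001
grasp_force: 0.0
time_s: 2.55
eef_pos: [0.6835, 0.0016, 0.0855]
tool_rot: [2.402, 2.025, 0.0]
force: [0.3, 0.1, 1.5]
finger_gap: -0.0002
grasp_force: 1.0
```

```bash
python3 -m creep '[{"dr":[0,0,0],"delta_pos":[0,0,0.5],"jaw":0},{"dr":[0,0,0],"delta_pos":[0,0,0.5],"jaw":0},{"dr":[0,0,0],"delta_pos":[0,0,0.5],"jaw":0},{"dr":[0,0,0],"delta_pos":[0,0,0],"jaw":0},{"dr":[0,0,0],"delta_pos":[0,0,0],"jaw":0},{"dr":[0,0,0],"delta_pos":[0,0,0],"jaw":0},{"dr":[0,0,0],"delta_pos":[0,0,0],"jaw":0},{"dr":[0,0,0],"delta_pos":[0,0,0],"jaw":0}]'
```

```text
time_s: 3.35
eef_pos: [0.6835, 0.0017, 0.0844]
tool_rot: [2.402, 2.025, 0.0]
force: [-2.1, 0.8, 5.4]
finger_gap: -0.0002
grasp_force: 2.8
```

Key 1 gives about 3.6 N/mm, so it is solid. On to key 2.

```bash
python3 -m creep '[{"dr":[0,0,0],"delta_pos":[0,0,-5],"jaw":0},{"dr":[0,0,0],"delta_pos":[-20,-1,0],"jaw":0},{"dr":[0,0,0],"delta_pos":[-22,0,0],"jaw":0},{"dr":[0,0,0],"delta_pos":[0,0,2],"jaw":0},{"dr":[0,0,0],"delta_pos":[0,0,1.5],"jaw":0},{"dr":[0,0,0],"delta_pos":[0,0,1],"jaw":0},{"dr":[0,0,0],"delta_pos":[0,0,0.5],"jaw":0},{"dr":[0,0,0],"delta_pos":[0,0,0],"jaw":0}]'
```

```text
time_s: 4.15
eef_pos: [0.6754, -0.0398, 0.0845]
tool_rot: [2.4, 2.025, -0.001]
force: [-3.7, -4.1, 6.0]
finger_gap: 0.0002
grasp_force: 2.6
```

```bash
python3 -m creep '[{"dr":[0,0,0],"delta_pos":[0,0,-5],"jaw":0},{"dr":[0,0,0],"delta_pos":[-20,0,0],"jaw":0},{"dr":[0,0,0],"delta_pos":[-22,0,0],"jaw":0},{"dr":[0,0,0],"delta_pos":[0,0,0],"jaw":0},{"dr":[0,0,0],"delta_pos":[0,0,2],"jaw":0},{"dr":[0,0,0],"delta_pos":[0,0,2],"jaw":0},{"dr":[0,0,0],"delta_pos":[0,0,1],"jaw":0},{"dr":[0,0,0],"delta_pos":[0,0,0],"jaw":0}]'
```

```text
time_s: 4.95
eef_pos: [0.6681, -0.0808, 0.0844]
tool_rot: [2.401, 2.026, -0.001]
force: [-3.2, -1.8, 5.8]
finger_gap: 0.0
grasp_force: 2.8
```

Keys 2 and 3 both read about 6 N at the same depth, so both are solid. Next is key 4.

```bash
python3 -m creep '[{"dr":[0,0,0],"delta_pos":[0,0,-5],"jaw":0},{"dr":[0,0,0],"delta_pos":[-20,0,0],"jaw":0},{"dr":[0,0,0],"delta_pos":[-22,0,0],"jaw":0},{"dr":[0,0,0],"delta_pos":[0,0,0],"jaw":0},{"dr":[0,0,0],"delta_pos":[0,0,2],"jaw":0},{"dr":[0,0,0],"delta_pos":[0,0,2],"jaw":0},{"dr":[0,0,0],"delta_pos":[0,0,1],"jaw":0},{"dr":[0,0,0],"delta_pos":[0,0,0],"jaw":0}]'
```

```text
time_s: 5.75
eef_pos: [0.661, -0.1222, 0.0841]
tool_rot: [2.401, 2.025, -0.001]
force: [-1.4, -1.3, 3.4]
finger_gap: -0.0
grasp_force: 1.8
```

```bash
python3 -m creep '[{"dr":[0,0,0],"delta_pos":[0,0,0.5],"jaw":0},{"dr":[0,0,0],"delta_pos":[0,0,0.5],"jaw":0},{"dr":[0,0,0],"delta_pos":[0,0,0.5],"jaw":0},{"dr":[0,0,0],"delta_pos":[0,0,0],"jaw":0},{"dr":[0,0,0],"delta_pos":[0,0,0],"jaw":0},{"dr":[0,0,0],"delta_pos":[0,0,0],"jaw":0},{"dr":[0,0,0],"delta_pos":[0,0,0],"jaw":0},{"dr":[0,0,0],"delta_pos":[0,0,0],"jaw":0}]'
```

```text
time_s: 6.55
eef_pos: [0.6611, -0.1222, 0.0823]
tool_rot: [-2.402, -2.025, -0.0]
force: [-2.5, -0.4, 5.6]
finger_gap: 0.0
grasp_force: 2.5
```

```bash
python3 -m creep '[{"dr":[0,0,0],"delta_pos":[0,0,0.5],"jaw":0},{"dr":[0,0,0],"delta_pos":[0,0,0.5],"jaw":0},{"dr":[0,0,0],"delta_pos":[0,0,0],"jaw":0},{"dr":[0,0,0],"delta_pos":[0,0,0],"jaw":0},{"dr":[0,0,0],"delta_pos":[0,0,0],"jaw":0},{"dr":[0,0,0],"delta_pos":[0,0,0],"jaw":0},{"dr":[0,0,0],"delta_pos":[0,0,0],"jaw":0},{"dr":[0,0,0],"delta_pos":[0,0,0],"jaw":0}]'
```

```text
time_s: 7.35
eef_pos: [0.661, -0.1222, 0.0813]
tool_rot: [-2.402, -2.025, -0.0]
force: [-3.3, -0.9, 5.2]
finger_gap: 0.0002
grasp_force: 2.5
```

Key 4 keeps sinking without the force rising, so it looks live. I'll continue gently.

```bash
python3 -m creep '[{"dr":[0,0,0],"delta_pos":[0,0,0.5],"jaw":0},{"dr":[0,0,0],"delta_pos":[0,0,0.5],"jaw":0},{"dr":[0,0,0],"delta_pos":[0,0,0.5],"jaw":0},{"dr":[0,0,0],"delta_pos":[0,0,0.5],"jaw":0},{"dr":[0,0,0],"delta_pos":[0,0,0],"jaw":0},{"dr":[0,0,0],"delta_pos":[0,0,0],"jaw":0},{"dr":[0,0,0],"delta_pos":[0,0,0],"jaw":0},{"dr":[0,0,0],"delta_pos":[0,0,0],"jaw":0}]'
```

```text
time_s: 8.15
eef_pos: [0.661, -0.1222, 0.0795]
tool_rot: [-2.402, -2.025, -0.0]
force: [-3.2, -1.0, 5.4]
finger_gap: -0.0001
grasp_force: 2.8
```

```bash
python3 -m creep '[{"dr":[0,0,0],"delta_pos":[0,0,1],"jaw":0},{"dr":[0,0,0],"delta_pos":[0,0,1],"jaw":0},{"dr":[0,0,0],"delta_pos":[0,0,1],"jaw":0},{"dr":[0,0,0],"delta_pos":[0,0,1],"jaw":0},{"dr":[0,0,0],"delta_pos":[0,0,1],"jaw":0},{"dr":[0,0,0],"delta_pos":[0,0,1],"jaw":0},{"dr":[0,0,0],"delta_pos":[0,0,0],"jaw":0},{"dr":[0,0,0],"delta_pos":[0,0,0],"jaw":0}]'
```

```text
time_s: 8.95
eef_pos: [0.6611, -0.1222, 0.0737]
tool_rot: [-2.402, -2.025, -0.0]
force: [-4.2, -0.5, 6.4]
finger_gap: 0.0002
grasp_force: 3.4
```

```bash
python3 -m creep '[{"dr":[0,0,0],"delta_pos":[0,0,1],"jaw":0},{"dr":[0,0,0],"delta_pos":[0,0,1],"jaw":0},{"dr":[0,0,0],"delta_pos":[0,0,0.5],"jaw":0},{"dr":[0,0,0],"delta_pos":[0,0,0],"jaw":0},{"dr":[0,0,0],"delta_pos":[0,0,0],"jaw":0},{"dr":[0,0,0],"delta_pos":[0,0,0],"jaw":0},{"dr":[0,0,0],"delta_pos":[0,0,0],"jaw":0},{"dr":[0,0,0],"delta_pos":[0,0,0],"jaw":0}]'; python3 - <<'E'
from h import *
import cv2
im=r.snapshot("wrist");s=r.snapshot("side");cv2.imwrite("pics/w2.png",cv2.resize(np.hstack([im,s]),(800,300))[:,:,::-1])
E
```

```text
time_s: 9.75
eef_pos: [0.6611, -0.1222, 0.071]
tool_rot: [-2.402, -2.025, -0.0]
force: [-3.8, -0.7, 6.3]
finger_gap: -0.0001
grasp_force: 3.0
```

View pics/w2.png

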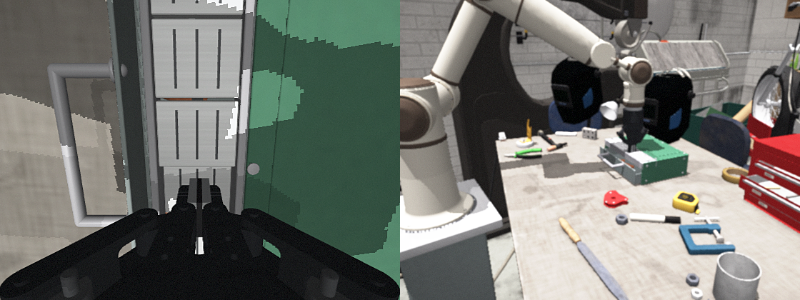

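The drawer looks still shut: the bar is at about column 65 and its front is adjacent to the strip. I'll press a little further and difference the pictures.

```bash
python3 -m creep '[{"dr":[0,0,0],"delta_pos":[0,0,0.5],"jaw":0},{"dr":[0,0,0],"delta_pos":[0,0,0.5],"jaw":0},{"dr":[0,0,0],"delta_pos":[0,0,0.5],"jaw":0},{"dr":[0,0,0],"delta_pos":[0,0,0],"jaw":0},{"dr":[0,0,0],"delta_pos":[0,0,0],"jaw":0},{"dr":[0,0,0],"delta_pos":[0,0,0],"jaw":0},{"dr":[0,0,0],"delta_pos":[0,0,0],"jaw":0},{"dr":[0,0,0],"delta_pos":[0,0,0],"jaw":0}]'; python3 - <<'E'
from h import *
import cv2
im=r.snapshot("wrist");a=cv2.imread("pics/w2.png")[:,:400,::-1];b=cv2.resize(np.hstack([im,im]),(800,300))[:,:400]
d=cv2.absdiff(a,b);print(d[:230,:150].mean(),d[:200,250:].mean())
cv2.imwrite("pics/w3.png",im[:,:,::-1])
E
```

```text
time_s: 10.65
eef_pos: [0.6611, -0.1222, 0.0696]
tool_rot: [-2.402, -2.025, -0.0]
force: [-2.8, -1.9, 6.9]
finger_gap: 0.0003
grasp_force: 3.2
4.3847826086956525 2.641566666666667
```

View pics/w3.png

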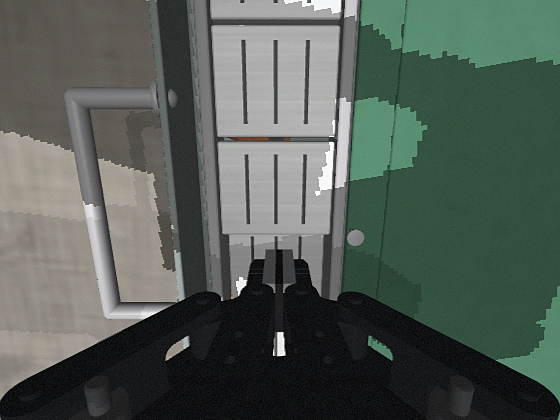

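The handle corners are at (74,97) and (112,311). Their position tells whether the drawer has sprung.

```bash
python3 - <<'E'
from h import *
c=r.camera_info("wrist")
yaw=np.radians(-9.7);R=np.array([[np.cos(yaw),-np.sin(yaw)],[np.sin(yaw),np.cos(yaw)]])
for p,z in(((74,97),.053),((112,311),.053),((213,28),.086),((223,235),.086),((338,135),.086)):print(p,(w([p],z,c)[0,:2]*1e3-[664.7,-101.1])@R)
print(r.get_state()["eef_pos"])
E
```

```text
(74, 97) [-101.85771706   61.42967606]
(112, 311) [-101.71705371  -60.44801018]
(213, 28) [-24.86392254  82.76187052]
(223, 235) [-25.43092312   0.7799964 ]
(338, 135) [23.69372967 44.04883503]
[ 0.66109881 -0.12226648  0.06963803]
```

The drawer has sprung out about 26 mm. I lift straight up, then move over the handle.

```bash
python3 -m creep '[{"dr":[0,0,0],"delta_pos":[0,0,-5],"jaw":0},{"dr":[0,0,0],"delta_pos":[0,0,-15],"jaw":0},{"dr":[0,0,0],"delta_pos":[0,0,-20],"jaw":0},{"dr":[0,0,0],"delta_pos":[0,0,-10],"jaw":0},{"dr":[0,0,0],"delta_pos":[7,-33,0],"jaw":0.5},{"dr":[0,0,0],"delta_pos":[7,-34,0],"jaw":0.5},{"dr":[0,0,0],"delta_pos":[7,-33,0],"jaw":0.5},{"dr":[0,0,0],"delta_pos":[0,0,0],"jaw":0.5}]'
python3 -m creep '[{"dr":[0,0,0],"delta_pos":[0,0,0],"jaw":0.5},{"dr":[0,0,0],"delta_pos":[0,0,0],"jaw":0.5},{"dr":[0,0,0],"delta_pos":[0,0,0],"jaw":0.5},{"dr":[0,0,0],"delta_pos":[0,0,10],"jaw":0.5},{"dr":[0,0,0],"delta_pos":[0,0,10],"jaw":0.5},{"dr":[0,0,0],"delta_pos":[0,0,10],"jaw":0.5},{"dr":[0,0,0],"delta_pos":[0,0,10],"jaw":0.5},{"dr":[0,0,0],"delta_pos":[0,0,0],"jaw":0.5}]'
python3 - <<'E'
from h import *
import cv2
im=r.snapshot("wrist");cv2.imwrite("pics/w4.png",im[:,:,::-1])
E
```

```text
time_s: 11.5
eef_pos: [0.5613, -0.082, 0.1172]
tool_rot: [-2.396, -2.022, 0.005]
force: [0.6, -0.4, 0.2]
finger_gap: 0.0427
grasp_force: 0.0
time_s: 12.3
eef_pos: [0.5645, -0.0842, 0.0769]
tool_rot: [-2.399, -2.022, 0.003]
force: [-1.0, 0.5, -0.7]
finger_gap: 0.0426
grasp_force: 0.0
```

View pics/w4.png

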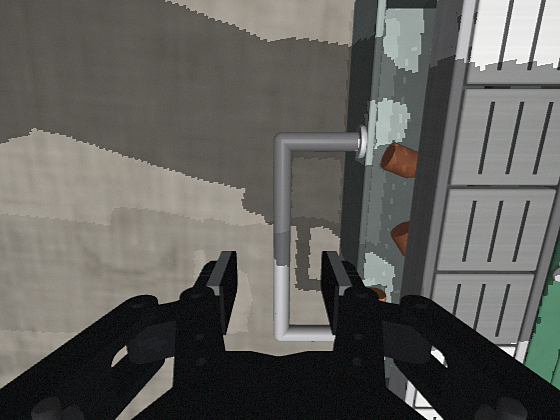

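The drawer is open and the bar (column 282) lies between the fingers (235 and 325). I lower, then grip.

```bash
python3 -m creep '[{"dr":[0,0,0],"delta_pos":[0,0,10],"jaw":0.5},{"dr":[0,0,0],"delta_pos":[0,0,10],"jaw":0.5},{"dr":[0,0,0],"delta_pos":[0,0,10],"jaw":0.5},{"dr":[0,0,0],"delta_pos":[0,0,8],"jaw":0.5},{"dr":[0,0,0],"delta_pos":[0,0,5],"jaw":0.5},{"dr":[0,0,0],"delta_pos":[0,0,0],"jaw":0.5},{"dr":[0,0,0],"delta_pos":[0,0,0],"jaw":0.5},{"dr":[0,0,0],"delta_pos":[0,0,0],"jaw":0.5}]'
python3 -m creep '[{"dr":[0,0,0],"delta_pos":[0,0,0],"jaw":0.4},{"dr":[0,0,0],"delta_pos":[0,0,0],"jaw":0.3},{"dr":[0,0,0],"delta_pos":[0,0,0],"jaw":0.2},{"dr":[0,0,0],"delta_pos":[0,0,0],"jaw":0.1},{"dr":[0,0,0],"delta_pos":[0,0,0],"jaw":0},{"dr":[0,0,0],"delta_pos":[0,0,0],"jaw":0},{"dr":[0,0,0],"delta_pos":[0,0,0],"jaw":0},{"dr":[0,0,0],"delta_pos":[0,0,0],"jaw":0}]' 25
```

```text
time_s: 13.15
eef_pos: [0.5665, -0.0849, 0.0368]
tool_rot: [2.401, 2.024, 0.001]
force: [0.1, 0.4, 0.5]
finger_gap: 0.0428
grasp_force: 0.0
time_s: 13.95
eef_pos: [0.5661, -0.0847, 0.0365]
tool_rot: [2.402, 2.025, 0.0]
force: [-1.7, 0.4, 2.9]
finger_gap: 0.0092
grasp_force: 24.5
```

```bash
python3 -m creep '[{"dr":[0,0,0],"delta_pos":[0,-3,0],"jaw":0},{"dr":[0,0,0],"delta_pos":[0,-8,0],"jaw":0},{"dr":[0,0,0],"delta_pos":[0,-10,0],"jaw":0},{"dr":[0,0,0],"delta_pos":[0,-10,0],"jaw":0},{"dr":[0,0,0],"delta_pos":[0,-10,0],"jaw":0},{"dr":[0,0,0],"delta_pos":[0,-10,0],"jaw":0},{"dr":[0,0,0],"delta_pos":[0,-8,0],"jaw":0},{"dr":[0,0,0],"delta_pos":[0,-3,0],"jaw":0}]'
python3 -m creep '[{"dr":[0,0,0],"delta_pos":[0,-2,0],"jaw":0},{"dr":[0,0,0],"delta_pos":[0,-2,0],"jaw":0},{"dr":[0,0,0],"delta_pos":[0,-2,0],"jaw":0},{"dr":[0,0,0],"delta_pos":[0,-1,0],"jaw":0},{"dr":[0,0,0],"delta_pos":[0,0,0],"jaw":0},{"dr":[0,0,0],"delta_pos":[0,0,0],"jaw":0},{"dr":[0,0,0],"delta_pos":[0,0,0],"jaw":0},{"dr":[0,0,0],"delta_pos":[0,0,0],"jaw":0}]'
```

```text
time_s: 14.75
eef_pos: [0.504, -0.074, 0.0365]
tool_rot: [-2.402, -2.024, 0.0]
force: [1.9, 1.7, 1.7]
finger_gap: 0.0089
grasp_force: 25.1
time_s: 15.55
eef_pos: [0.498, -0.073, 0.0364]
tool_rot: [-2.402, -2.025, 0.0]
force: [0.3, 2.3, 5.3]
finger_gap: 0.0089
grasp_force: 25.4
```

```bash
python3 -m creep '[{"dr":[0,0,0],"delta_pos":[0,-1,0],"jaw":0},{"dr":[0,0,0],"delta_pos":[0,-1,0],"jaw":0},{"dr":[0,0,0],"delta_pos":[0,-1,0],"jaw":0},{"dr":[0,0,0],"delta_pos":[0,-1,0],"jaw":0},{"dr":[0,0,0],"delta_pos":[0,-1,0],"jaw":0},{"dr":[0,0,0],"delta_pos":[0,0,0],"jaw":0},{"dr":[0,0,0],"delta_pos":[0,0,0],"jaw":0},{"dr":[0,0,0],"delta_pos":[0,0,0],"jaw":0}]'
```

```text
time_s: 16.35
eef_pos: [0.493, -0.0721, 0.0364]
tool_rot: [-2.402, -2.025, -0.0]
force: [1.4, 2.8, 5.6]
finger_gap: 0.0089
grasp_force: 25.4
```

```bash
python3 -m creep '[{"dr":[0,0,0],"delta_pos":[0,-1,0],"jaw":0},{"dr":[0,0,0],"delta_pos":[0,-1,0],"jaw":0},{"dr":[0,0,0],"delta_pos":[0,-0.5,0],"jaw":0},{"dr":[0,0,0],"delta_pos":[0,0,0],"jaw":0},{"dr":[0,0,0],"delta_pos":[0,0,0],"jaw":0},{"dr":[0,0,0],"delta_pos":[0,0,0],"jaw":0},{"dr":[0,0,0],"delta_pos":[0,0,0],"jaw":0},{"dr":[0,0,0],"delta_pos":[0,0,0],"jaw":0}]'
```

```text
time_s: 17.15
eef_pos: [0.4927, -0.0721, 0.0365]
tool_rot: [2.399, 2.021, 0.006]
force: [10.4, 2.5, -3.6]
finger_gap: 0.0092
grasp_force: 24.8
```

It is at the stop: 10 N, with no further travel. I release, rise and back off.

```bash
python3 -m creep '[{"dr":[0,0,0],"delta_pos":[0,0,0],"jaw":0.1},{"dr":[0,0,0],"delta_pos":[0,0,0],"jaw":0.25},{"dr":[0,0,0],"delta_pos":[0,2,0],"jaw":0.4},{"dr":[0,0,0],"delta_pos":[0,0,0],"jaw":0.5},{"dr":[0,0,0],"delta_pos":[0,0,0],"jaw":0.5},{"dr":[0,0,0],"delta_pos":[0,0,0],"jaw":0.5},{"dr":[0,0,0],"delta_pos":[0,0,0],"jaw":0.5},{"dr":[0,0,0],"delta_pos":[0,0,0],"jaw":0.5}]'
python3 -m creep '[{"dr":[0,0,0],"delta_pos":[0,0,-8],"jaw":0.5},{"dr":[0,0,0],"delta_pos":[0,0,-15],"jaw":0.5},{"dr":[0,0,0],"delta_pos":[0,0,-25],"jaw":0.5},{"dr":[0,0,0],"delta_pos":[0,0,-30],"jaw":0.5},{"dr":[0,0,0],"delta_pos":[0,0,-30],"jaw":0.5},{"dr":[0,0,0],"delta_pos":[0,0,-30],"jaw":0.5},{"dr":[0,0,0],"delta_pos":[0,0,-10],"jaw":0.5},{"dr":[0,0,0],"delta_pos":[0,0,0],"jaw":0.5}]'
python3 - <<'E'
from h import *
import cv2
im=np.hstack([r.snapshot("wrist"),r.snapshot("side")]);cv2.imwrite("pics/w5.png",cv2.resize(im,(800,300))[:,:,::-1])
E
```

```text
time_s: 17.95
eef_pos: [0.4925, -0.0721, 0.0363]
tool_rot: [-2.402, -2.025, 0.0]
force: [-0.9, 0.3, -0.8]
finger_gap: 0.0426
grasp_force: 0.0
time_s: 18.75
eef_pos: [0.4937, -0.0725, 0.1861]
tool_rot: [2.399, 2.023, 0.003]
force: [-0.1, -0.2, 0.4]
finger_gap: 0.0427
grasp_force: 0.0
```

View pics/w5.png

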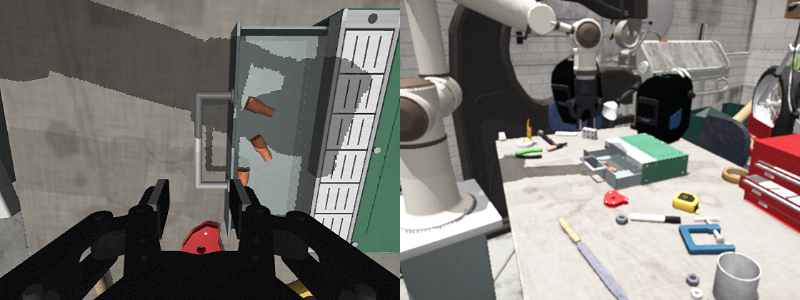

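The drawer stands fully out, with the handle at (200,140) in the left half. The gripper is clear, and the magnet, tape measure, nut and marker are where they were.

```bash
python3 -c "
from rig import r
print(r.job_done())"
```

```text
the job is handed in; nothing more can be done
None
```

The job is handed in: key 4 (y = -21 mm) was live, the drawer sprang out when I pressed it, and I pulled it to its stop and let go, with readings on the keys of 7 N at most and about 19 s used.

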